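# Free the measured slide and show its label to the code reader

## Task

Raise the small lift lever on the profilometer's drive unit all the way up so that the stylus comes off the slide, then take that slide out from under the stylus by its clear end, without touching the stylus arm. Find its frosted end by the notched corner and show it to the code reader: label up and level, frosted end pointing at the reader and clear of the fingers, its code centred over the round target on the reader's foot, about 12 cm above the bench. Finish while still holding it there, with the lever left up and the other slide and everything else left where it was.

Things in the scene. Friction and masses are not known exactly. Their poses are not given: they have to be found in the camera images.
- gauge: the profilometer, fixed: a dark granite plate 300 x 520 mm, top 45 mm above the bench, with a white drive unit (66 x 170 mm, from 86 to 171 mm above the bench, its front face 131 mm from the stylus tip) on an aluminium column 315 mm high behind it. Origin on the bench straight below the stylus tip; own +y points from the stylus tip back to the drive unit, +z up. Its yaw varies by up to 0.12 rad
- lift_lever (a joint): the lift lever at the side (own -x of the gauge) of the drive unit, in rad: about 0 down (stylus resting on the slide), 0.9 at its upper stop (stylus tip 20 mm above the slide). It stays where it is left; it takes about 1.3 N at the knob. Starts down
- lever_knob (a point): centre of the knob at the end of the lift lever, a black cross bar 15 mm in diameter and 22 mm long along the gauge's own y; free space all round, about 60 mm off the side of the drive unit
- lever_pivot (a point): the lever's pivot, on the side of the drive unit 130 mm above the bench; its axis is the gauge's own y. The knob is 54 mm from it, towards the gauge's own -x: 25 degrees below level with the lever down, 26 degrees above level with it fully up
- stylus (a joint): swing of the slender stylus arm, in rad, moved only by the lift lever: 0 resting on the slide, 0.14 raised. The arm is 7 to 11 mm thick and runs from the front of the drive unit 145 mm along the gauge's own -y to the stylus tip; raised, its top is 115 mm above the bench and its end reaches 4 mm past the tip. It must not be touched
- stylus_tip (a point): the point of the stylus, at the free end of the stylus arm
- post (a point): centre of the top of the round specimen post under the stylus, 44 mm in diameter, 25 mm high on the granite (top 70 mm above the bench); the measured slide lies on it with both ends overhanging, within 8 mm of centre, its length across the stylus arm (gauge's own x, either way round) to within 0.25 rad
- rest (a point): centre of the slide rest where the next slide waits, 140 mm from the post along the gauge's own -y: two low rails across the slide's length, tops 70 mm above the bench
- slide_1_centre (a point): middle of slide_1 (half-way up); own +x runs along the slide to the frosted end, own +z out of the label side
- slide_2_centre (a point): middle of slide_2, identical to slide_1; axes alike
- slide_1_label (a point): centre of the frosted end on the label side of slide_1, 42.5 mm from the slide's middle along its own +x and 3 mm above it
- slide_2_label (a point): the same point of slide_2
- slide_1: a clear glass slide 110 x 36 x 6 mm, 57 g. The last 25 mm at one end are frosted on the label side, with a small square code; this end has a 6 x 6 mm notch cut out of one corner (far right, seen from the label side with the frosted end away from you). Starts label up. Which slide is under the stylus, and which way its frosted end points, changes from start to start; origin: centre of the underside
- slide_2: the second slide, identical to slide_1
- reader: the code reader, fixed: a grey foot 110 x 190 x 8 mm with a round target 68 mm wide, and a post with a dark head looking down over the target. Origin on the bench under the target's centre; own -y points from the target to the post 115 mm away; the head reaches to 66 mm from the target's centre and 210 mm above the bench. Yaw varies by up to 0.3 rad
- reading_point (a point): the point in the air 120 mm above the bench over the centre of the target where the code is read
- standard_centre (a point): bystander: a steel roughness standard 45 x 34 x 10 mm lying on the granite
- tweezers_centre (a point): bystander: steel tweezers 120 mm long, 8 mm high, lying on the granite
- slide_box_centre (a point): bystander: a closed grey slide box 100 x 130 x 34 mm on the bench
- dish_centre (a point): bystander: a small white dish 60 mm wide, 16 mm high, on the granite
- mouse_centre (a point): bystander: a computer mouse 105 x 58 x 32 mm on the bench
Mind the look-alikes: they are no part of the job. What is shaped like the slide_1 but orange is not meant.

How it is judged:
On the way, in this order (a step that is already met when the one before it is completed fails the run):
1. the lift lever is fully up and both slides still lie where they were (value of joint lift_lever above 0.75 rad and distance of each of slide_1_centre, slide_2_centre from where it was at the start of the episode below 0.01 m), for 0.2 s.
2. the measured slide is out from under the stylus and lifted, the lever still up, the other slide on its rest (((horizontal distance between slide_2_centre and rest below 0.03 m and horizontal distance between slide_1_centre and post above 0.06 m and height (world z) of slide_1_centre above 0.08 m and value of joint lift_lever above 0.75 rad) or (horizontal distance between slide_1_centre and rest below 0.03 m and horizontal distance between slide_2_centre and post above 0.06 m and height (world z) of slide_2_centre above 0.08 m and value of joint lift_lever above 0.75 rad))), for 0.1 s.
At the end, for the whole second after the job is handed in: Lever over 0.75 rad. Measured slide at rest, held by the fingers alone, over 45 mm from its frosted-end centre; that centre within 20 mm of the reading point sideways, 95 to 145 mm above the bench; label up, level within 9 deg, aimed at the reader within 20 deg. Other slide within 30 mm of its rest (value of joint lift_lever above 0.75 rad and ((horizontal distance between slide_2_centre and rest below 0.03 m and horizontal distance between slide_1_label and reading_point below 0.02 m and height (world z) of slide_1_label between 0.095 and 0.145 m and angle between slide_1_centre's own z axis and vertical below 0.16 rad and angle between the x axis of slide_1_centre and the y axis of reader, either way round below 0.35 rad and y of slide_1_centre in the frame of reader above 0.02 m and distance between the grasp point and slide_1_label above 0.045 m and contact force between the fingers and slide_1 above 1 N and contact force between slide_1 and reader below 0.1 N and contact force between slide_1 and gauge below 0.1 N and linear speed of slide_1 below 0.02 m/s) or (horizontal distance between slide_1_centre and rest below 0.03 m and horizontal distance between slide_2_label and reading_point below 0.02 m and height (world z) of slide_2_label between 0.095 and 0.145 m and angle between slide_2_centre's own z axis and vertical below 0.16 rad and angle between the x axis of slide_2_centre and the y axis of reader, either way round below 0.35 rad and y of slide_2_centre in the frame of reader above 0.02 m and distance between the grasp point and slide_2_label above 0.045 m and contact force between the fingers and slide_2 above 1 N and contact force between slide_2 and reader below 0.1 N and contact force between slide_2 and gauge below 0.1 N and linear speed of slide_2 below 0.02 m/s))); the arm keeps its last pose, push and grip.
It fails at once if a slide is moved while the stylus is still down (value of joint lift_lever below 0.6 rad and distance of any of slide_1_centre, slide_2_centre from where it was at the start of the episode above 0.012 m).
It fails at once if the stylus arm is struck (over 1.5 N) (contact force between stylus and anything else above 1.5 N).
It fails at once if the other slide is moved (both slides over 25 mm from where they began) (distance of each of slide_1_centre, slide_2_centre from where it was at the start of the episode above 0.025 m).
It fails at once if a bystander is moved over 30 mm (distance of any of standard_centre, tweezers_centre, slide_box_centre, dish_centre, mouse_centre from where it was at the start of the episode above 0.03 m).
It also fails if it takes over 66 s, if anything falls off the work surface, if the arm or the gripper's body presses on something with over 40 N, if the wrist force passes 120 N, or if a joint passes its speed limit or range.

## Robot

A 7-joint arm with a two-finger parallel gripper is mounted at the origin on the work surface. World frame = base frame: x ahead of the robot, y to its left, z up, the work surface at z = 0. Lengths are in m, angles in rad, forces in N, time in s.
With the tool pointing down it reaches from about 0.425 to 1.025 m from the base axis. Payload 9.4 kg.
Tool frame: the origin (TCP) lies at the very end of the fingers, on their centre line; the grasp point (between the pads) lies 19 mm behind it (env.grip_depth is the z of the grasp point in the tool frame, in m); z points along the fingers, y is the direction in which the jaws open and shut (so a half turn about z gives the same grasp; the last joint's range is limited). The gripper opens to 93 mm and grips with 3 to 60 N. Pads are 15 mm wide; open, the fingers measure 128 mm over their backs; the gripper's body (75 mm by 188 mm) begins 65 mm behind the grasp point.
Start: joints at [1.247, 0.599, -0.003, 1.599, 0.002, 0.943, -0.08], TCP at [0.177, -0.703, 0.219] pointing down, gripper open.
Joint ranges: [-2.57, 2.57], [-0.35, 1.97], [-1.29, 1.29], [0.11, 2.56], [-1.05, 4.19], [0.11, 1.86], [-2.63, 2.63]. Speed limits (rad/s): [2.22, 2.22, 3.01, 3.01, 3.14, 3.14, 3.14].

## Interface

Orientations are given as a rotation vector (axis times angle).
In Python, from workcell import env gives the robot as it stands.
- The arm moves only by the shell command python3 -m pendant 'ROWS' [FORCE]. ROWS is JSON, a list of rows, each an object of numbers: "tx", "ty", "tz": the shift along the tool's x, y, z in m; "turn": the turn about the tool's z in degrees; "grip": the opening, from 0 (shut) to 1 (fully open). A call has 1 to 8 rows; each row is the pose to reach, as a shift and turn from the pose commanded when the call began, along the tool's axes at that moment; what a row does not reach only later rows make up. A row lasts 1/10 s, in which the tool goes at most 50 mm and 8.59 degrees, less where a joint would pass 70% of its speed; a pose out of reach is approached as far as the arm can. A call with a gripper value outside its range is refused whole. The fingers move at their own pace and stop on an object; FORCE is the grip in N (left out, the last holds). Time passes only in rows, so rows that repeat a pose let the fingers close. It gives the time, the measured TCP pose, the force and the opening at its end, in the units of the state.
- env.get_obs(): the state, without advancing time (a new reading comes with each control period).
- env.grab_frame(name): name is "scene" or "top" or "wrist"; returns the picture (420x560x3 uint8, red, green, blue); there is no depth.
- env.camera_params(name): a dict with "mtx" (3x3 intrinsics, pixels), "extrinsics" (4x4, takes a point from world to camera coordinates). Camera axes: x right, y up, looking along -z (the intrinsics and any distortion apply to the point x, -y, -z); pixel columns grow to the right and rows downward; lengths in m; the calibration is good to about 2 mm. A picture is of the moment at which its call begins: read the wrist's pose just before it. camera_params takes no time and is no camera call; for the wrist camera it gives the pose at the moment of the call.
- env.sign_off(): hands the job in, once; it reports no verdict.
The state is a dict: "t": time; "joint_positions": joint angles; "qd": joint speeds; "joint_torque": joint torques, N m; "tool_pos": TCP position; "orientation": TCP orientation; "ft_force": force on the tool from outside, world axes, zero at the start; "ft_torque": the same for the moment, N m; "gripper_width": finger opening in m.
Only numpy, scipy, OpenCV 4.12 (cv2) and the standard library are available. Lean on these libraries where they do the work, as an engineer would, in place of code of your own. Each camera call takes 0.05 s, during which the arm holds its last target.

## Working session

There is one attempt and no reset: what is moved stays moved. The work goes in short steps, Python scripts to look and compute and a shell command to move; the robot and the scene stay as the last step left them, time stands still between calls to the robot, and variables do not carry over. Pictures are saved under pics/ and viewed, and the job is handed in when it is done.

```bash
ls; mkdir -p pics
python3 - <<'E'
from workcell import env
import cv2
o=env.get_obs(); print(o['t'],o['tool_pos'],o['orientation'],o['gripper_width'],env.grip_depth)
for n in ['scene','top','wrist']:
    f=env.grab_frame(n); cv2.imwrite(f'pics/a_{n}.png',f[:,:,::-1])
    p=env.camera_params(n); print(n,p['mtx'].round(1).tolist(),p['extrinsics'].round(3).tolist(),[k for k in p])
E
```

```text
pics
0.0 [ 0.17700051 -0.70258401  0.21774403] [-3.11619880e+00 -3.86686571e-01  5.50543151e-04] 0.09299492506574895 -0.0188
scene [[523.2, 0.0, 286.0], [0.0, 523.2, 216.0], [0.0, 0.0, 1.0]] [[-0.49, 0.872, 0.012, 0.159], [-0.745, -0.426, 0.513, 0.393], [0.452, 0.242, 0.858, -1.594], [0.0, 0.0, 0.0, 1.0]] ['mtx', 'extrinsics']
top [[477.3, 0.0, 281.9], [0.0, 477.3, 213.2], [0.0, 0.0, 1.0]] [[0.01, -1.0, -0.025, 0.118], [0.988, 0.006, 0.154, -0.54], [-0.154, -0.026, 0.988, -1.45], [0.0, 0.0, 0.0, 1.0]] ['mtx', 'extrinsics']
wrist [[355.8, 0.0, 277.3], [0.0, 355.8, 206.7], [0.0, 0.0, 1.0]] [[0.244, -0.97, -0.001, -0.725], [0.925, 0.233, -0.302, 0.036], [0.293, 0.073, 0.953, -0.392], [0.0, 0.0, 0.0, 1.0]] ['mtx', 'extrinsics']
```

View pics/a_scene.png

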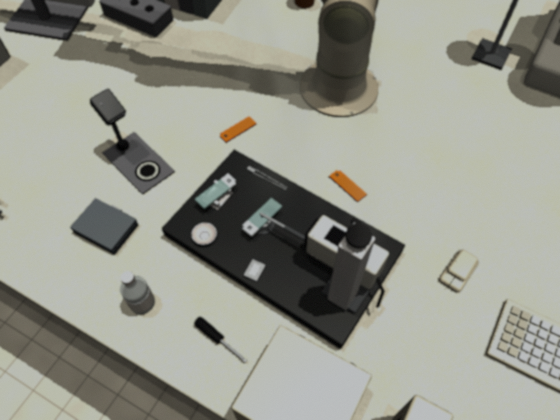

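View pics/a_top.png

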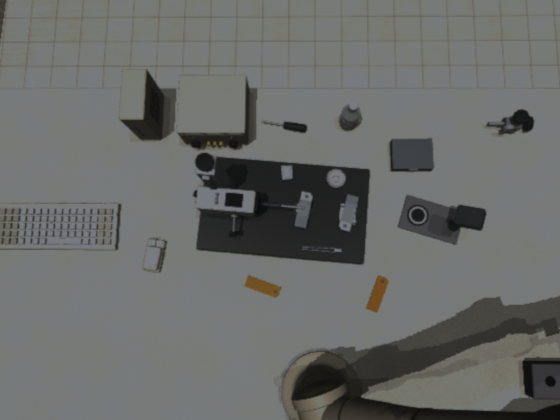

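View pics/a_wrist.png

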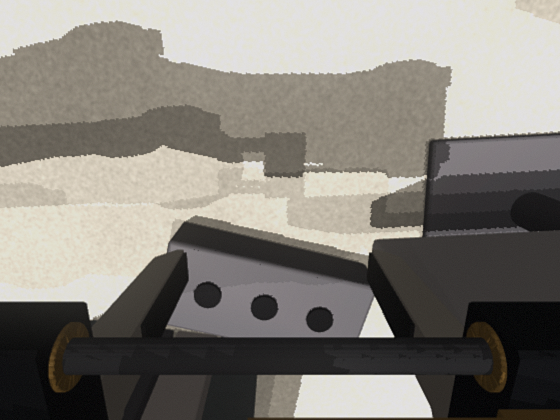

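The top view shows the granite plate (about 285,210), the drive unit (228,200), the lever with its dark knob (235,225), the measured slide (303,210), the waiting slide (348,213) and the reader target (418,215). Two orange look-alikes lie at (263,286) and (377,294). Next, closer crops.

Run:
```python
import cv2
a=cv2.imread('pics/a_top.png')
c=cv2.resize(a[150:270,190:375],None,fx=4.3,fy=4.3,interpolation=cv2.INTER_CUBIC);cv2.imwrite('pics/b_top.png',cv2.convertScaleAbs(c,alpha=1.3,beta=15))
c=cv2.resize(a[170:260,380:500],None,fx=5,fy=5,interpolation=cv2.INTER_CUBIC);cv2.imwrite('pics/b_rd.png',c)
a=cv2.imread('pics/a_scene.png')
c=cv2.resize(a[150:340,160:410],None,fx=3.1,fy=3.1,interpolation=cv2.INTER_CUBIC);cv2.imwrite('pics/b_sc.png',cv2.convertScaleAbs(c,alpha=1.3,beta=15))
```

```text
(no output)
```

View pics/b_top.png

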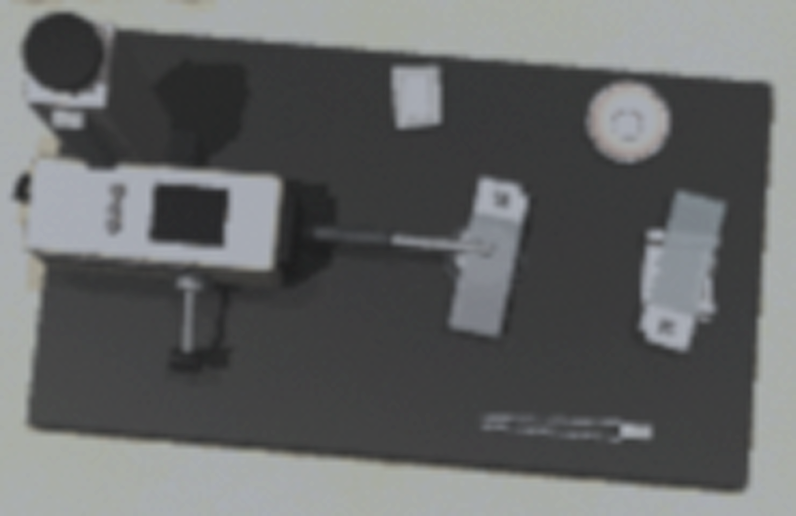

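View pics/b_sc.png

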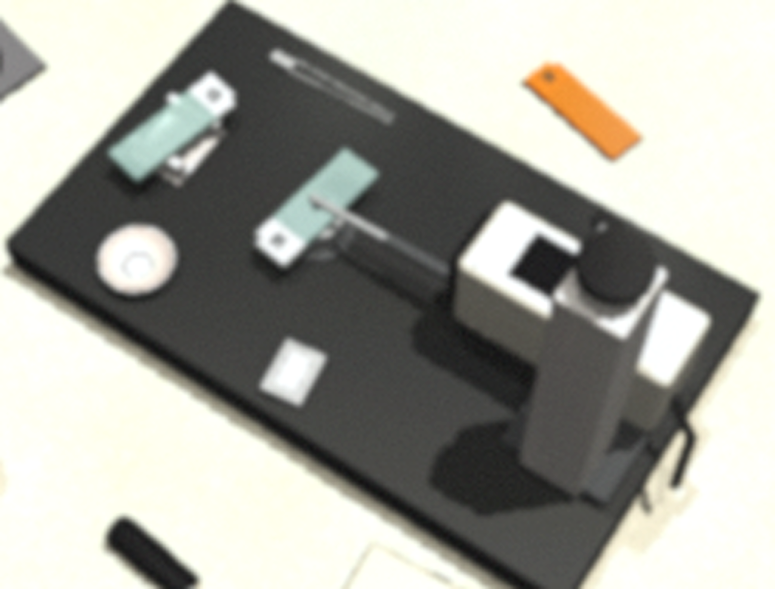

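View pics/b_rd.png

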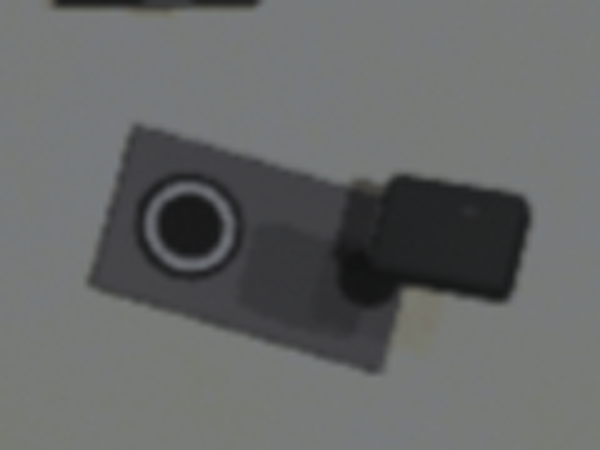

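```bash
cat > h.py <<'E'
import numpy as np, cv2
from workcell import env
def ray(n,u,v,p=None):
    p=p or env.camera_params(n); K=p['mtx'];E=p['extrinsics'];R=E[:3,:3];c=-R.T@E[:3,3]
    d=np.array([(u-K[0,2])/K[0,0],-(v-K[1,2])/K[1,1],-1.]); return c,R.T@d
def onz(n,u,v,z,p=None):
    c,d=ray(n,u,v,p); return c+d*(z-c[2])/d[2]
def tri(obs):
    A=np.zeros((3,3));b=np.zeros(3)
    for c,d in obs:
        d=d/np.linalg.norm(d);M=np.eye(3)-np.outer(d,d);A+=M;b+=M@c
    x=np.linalg.solve(A,b)
    return x,[np.linalg.norm((np.eye(3)-np.outer(d,d)/(d@d))@(x-c)) for c,d in obs]
def proj(n,X,p=None):
    p=p or env.camera_params(n);E=p['extrinsics'];q=E[:3,:3]@np.array(X)+E[:3,3];K=p['mtx']
    return np.array([K[0,2]+K[0,0]*q[0]/-q[2],K[1,2]+K[1,1]*-q[1]/-q[2]])
E
python3 - <<'E'
from h import *
np.set_printoptions(precision=4,suppress=True)
T=lambda u,v:(u/4.3+190,v/4.3+150)
S=lambda u,v:(u/3.1+160,v/3.1+150)
for nm,q,z in [('pl_BL',(27,428),.045),('pl_BR',(745,490),.045),('pl_TR',(772,85),.045),('s1 cl',(450,328),.076),('s1 cr',(500,335),.076),('s1 fl',(482,177),.076),('s2 ct',(678,190),.076),('s2 ct2',(725,203),.076),('s2 f',(690,350),.076),('rest?',(680,275),.07),('stylus tip',(488,248),.085),('knob',(187,358),.107),('pivot',(187,280),.130)]:
    print(nm,onz('top',*T(*q),z))
for nm,q,z in [('s1 c1',(347,150),.076),('s1 c2',(378,174),.076),('s1 f',(257,240),.076),('stylus tip',(314,200),.085),('pl near',(755,295),.045),('pl',(232,3),.045),('pl',(10,247),.045)]:
    print('S',nm,onz('scene',*S(*q),z))
R=lambda u,v:(u/5+380,v/5+170)
print('target',onz('top',*R(190,224),.008)); 
for q in [(135,125),(90,285),(380,374)]: print(onz('top',*R(*q),.008))
print('target S',onz('scene',147.5,171,.008))
E
```

```text
pl_BL [0.4232 0.3865 0.045 ]
pl_BR [ 0.3832 -0.1288  0.045 ]
pl_TR [ 0.6793 -0.1533  0.045 ]
s1 cl [0.494  0.0819 0.076 ]
s1 cr [0.4893 0.0465 0.076 ]
s1 fl [0.6031 0.0596 0.076 ]
s2 ct [ 0.5944 -0.0801  0.076 ]
s2 ct2 [ 0.5851 -0.1134  0.076 ]
s2 f [ 0.4796 -0.0873  0.076 ]
rest? [ 0.5339 -0.0816  0.07  ]
stylus tip [0.5501 0.0553 0.085 ]
knob [0.4679 0.2641 0.107 ]
pivot [0.5191 0.2625 0.13  ]
S s1 c1 [0.4912 0.0525 0.076 ]
S s1 c2 [0.4985 0.0851 0.076 ]
S s1 f [0.597  0.0337 0.076 ]
S stylus tip [0.5488 0.0564 0.085 ]
S pl near [0.4325 0.3861 0.045 ]
S pl [ 0.3924 -0.1205  0.045 ]
S pl [ 0.6848 -0.143   0.045 ]
target [ 0.5422 -0.31    0.008 ]
[ 0.6061 -0.2772  0.008 ]
[ 0.5027 -0.2457  0.008 ]
[ 0.4475 -0.4254  0.008 ]
target S [ 0.5445 -0.3064  0.008 ]
```

Look-alikes for the measured slide, in top-view pixels:
- waiting slide at (348,213), on the rails
- orange pieces at (263,286) and (377,294)
- measured slide at (303,210), with the stylus on it

The crop confirms the choice. Its frosted end with the notch points away from the robot, and its clear end points towards it. The lever knob is at about (0.468, 0.264).

I'll move up and around first, then look at the knob with the wrist camera.

```bash
cat >> h.py <<'E'
from scipy.spatial.transform import Rotation as Ro
def st():
    o=env.get_obs(); return o,np.array(o['tool_pos']),Ro.from_rotvec(o['orientation']).as_matrix()
def go(X,jaw=None):
    o,p,R=st(); d=R.T@(np.array(X)-p)
    a=np.degrees(np.arctan2(R[1,1],R[0,1])); t=None if jaw is None else -((jaw-a+180)%360-180)
    print('t',round(o['t'],2),'tcp',p.round(4),'jaw',round(a,2),'-> tx,ty,tz mm',(d*1000).round(1),'turn',t,'q',np.round(o['joint_positions'],2))
E
python3 - <<'E'
from h import *
go([.45,-.53,.34],-55); go([.62,-.25,.34]); go([.44,.23,.28],85.6)
p=env.camera_params('wrist');o,q,R=st();E=p['extrinsics'];c=-E[:3,:3].T@E[:3,3];print('cam in tool',R.T@(c-q), 'axis',R.T@(-E[2,:3]))
print(proj('scene',[.468,.264,.107]))
E
```

```text
t 0.15 tcp [ 0.177  -0.7027  0.218 ] jaw -75.86 -> tx,ty,tz mm [ 306.9 -100.9 -121.9] turn -20.858427653186823 q [ 1.25  0.6  -0.    1.6   0.    0.94 -0.08]
t 0.15 tcp [ 0.177  -0.7027  0.218 ] jaw -75.86 -> tx,ty,tz mm [ 540.2 -330.9 -121.7] turn None q [ 1.25  0.6  -0.    1.6   0.    0.94 -0.08]
t 0.15 tcp [ 0.177  -0.7027  0.218 ] jaw -75.86 -> tx,ty,tz mm [ 482.9 -840.3  -61.1] turn -161.4584276531868 q [ 1.25  0.6  -0.    1.6   0.    0.94 -0.08]
cam in tool [ 0.08406941  0.00023965 -0.16625712] axis [-3.01648519e-01  3.39267900e-04  9.53419140e-01]
[354.82465852 221.65938579]
```

```bash
python3 -m pendant '[{"tz":-0.04},{"tx":0.04,"tz":-0.08,"turn":-4},{"tx":0.09,"ty":-0.01,"tz":-0.11,"turn":-12},{"tx":0.13,"ty":-0.03,"tz":-0.12,"turn":-20},{"tx":0.175,"ty":-0.05,"tz":-0.12,"turn":-28},{"tx":0.22,"ty":-0.07,"tz":-0.12,"turn":-36},{"tx":0.265,"ty":-0.09,"tz":-0.12,"turn":-44},{"tx":0.307,"ty":-0.11,"tz":-0.12,"turn":-52}]'
python3 - <<'E'
from h import *
go([.60,-.22,.34],0); go([.44,.23,.28],85.6)
E
```

```text
t 0.15 tcp [ 0.177  -0.7027  0.218 ] jaw -75.86 -> tx,ty,tz mm [ 528.1 -364.9 -121.7] turn -75.85842765318682 q [ 1.25  0.6  -0.    1.6   0.    0.94 -0.08]
t 0.15 tcp [ 0.177  -0.7027  0.218 ] jaw -75.86 -> tx,ty,tz mm [ 482.9 -840.3  -61.1] turn -161.4584276531868 q [ 1.25  0.6  -0.    1.6   0.    0.94 -0.08]validation failed for argument at $[0]...
```

```bash
python3 -m pendant '[{"tx":0,"ty":0,"tz":-0.04,"turn":0,"grip":1},{"tx":0.04,"ty":0,"tz":-0.07,"turn":-4,"grip":1},{"tx":0.08,"ty":-0.01,"tz":-0.1,"turn":-12,"grip":1},{"tx":0.125,"ty":-0.03,"tz":-0.11,"turn":-20,"grip":1},{"tx":0.17,"ty":-0.05,"tz":-0.12,"turn":-28,"grip":1},{"tx":0.215,"ty":-0.07,"tz":-0.12,"turn":-36,"grip":1},{"tx":0.26,"ty":-0.09,"tz":-0.12,"turn":-44,"grip":1},{"tx":0.305,"ty":-0.11,"tz":-0.12,"turn":-52,"grip":1}]'
python3 - <<'E'
from h import *
go([.60,-.22,.34],0); go([.44,.23,.28],85.6)
E
```

```text
t: 0.95
tool_pos: [0.4472, -0.5203, 0.3387]
orientation: [2.628, 1.722, -0.0]
ft_force: [0.4, -0.9, 0.1]
gripper_width: 0.093
t 0.95 tcp [ 0.4472 -0.5203  0.3387] jaw -23.53 -> tx,ty,tz mm [336.3  20.2  -1.3] turn -23.53326733888963 q [ 0.95  0.47 -0.27  1.54  0.13  1.15  0.25]
t 0.95 tcp [ 0.4472 -0.5203  0.3387] jaw -23.53 -> tx,ty,tz mm [ 685.  -306.2   58.6] turn -109.1332673388896 q [ 0.95  0.47 -0.27  1.54  0.13  1.15  0.25]
```

```bash
python3 -m pendant '[{"tx":0.042,"ty":0,"tz":0,"turn":-8,"grip":1},{"tx":0.085,"ty":0.005,"tz":0,"turn":-16,"grip":1},{"tx":0.127,"ty":0.01,"tz":0,"turn":-24,"grip":1},{"tx":0.17,"ty":0.01,"tz":0,"turn":-32,"grip":1},{"tx":0.212,"ty":0.01,"tz":0,"turn":-40,"grip":1},{"tx":0.255,"ty":0.01,"tz":0,"turn":-48,"grip":1},{"tx":0.3,"ty":0.01,"tz":0,"turn":-56,"grip":1},{"tx":0.34,"ty":0.0,"tz":0,"turn":-64,"grip":1}]'
python3 - <<'E'
from h import *
go([.44,.10,.32]); go([.44,.23,.28],85.6)
E
```

```text
t: 1.75
tool_pos: [0.5846, -0.2089, 0.3383]
orientation: [1.315, 2.853, 0.001]
ft_force: [-0.4, -0.8, -1.1]
gripper_width: 0.093
t 1.75 tcp [ 0.5846 -0.2089  0.3383] jaw 40.49 -> tx,ty,tz mm [328.8  90.7  18.4] turn None q [ 0.67  0.42 -0.61  1.68  0.26  1.12  0.7 ]
t 1.75 tcp [ 0.5846 -0.2089  0.3383] jaw 40.49 -> tx,ty,tz mm [427.7 175.1  58.5] turn -45.10616317613915 q [ 0.67  0.42 -0.61  1.68  0.26  1.12  0.7 ]
```

```bash
python3 -m pendant '[{"tx":0.045,"ty":0.01,"tz":0,"turn":-6,"grip":1},{"tx":0.09,"ty":0.025,"tz":0,"turn":-12,"grip":1},{"tx":0.135,"ty":0.035,"tz":0,"turn":-18,"grip":1},{"tx":0.18,"ty":0.05,"tz":0.01,"turn":-24,"grip":1},{"tx":0.225,"ty":0.06,"tz":0.01,"turn":-30,"grip":1},{"tx":0.27,"ty":0.075,"tz":0.02,"turn":-36,"grip":1},{"tx":0.315,"ty":0.085,"tz":0.02,"turn":-41,"grip":1},{"tx":0.355,"ty":0.11,"tz":0.03,"turn":-45,"grip":1}]'
python3 - <<'E'
from h import *
go([.44,.23,.28],85.6)
f=env.grab_frame('wrist');cv2.imwrite('pics/c_w.png',f[:,:,::-1])
E
```

```text
t: 2.55
tool_pos: [0.4371, 0.1321, 0.3091]
orientation: [0.129, 3.138, -0.002]
ft_force: [1.8, 0.7, -0.2]
gripper_width: 0.0927
t 2.55 tcp [0.4371 0.1321 0.3091] jaw 85.29 -> tx,ty,tz mm [ 5.2 97.8 29. ] turn -0.3119243601320818 q [ 0.34  0.27 -0.93  2.04  0.26  0.96  0.76]
```

View pics/c_w.png

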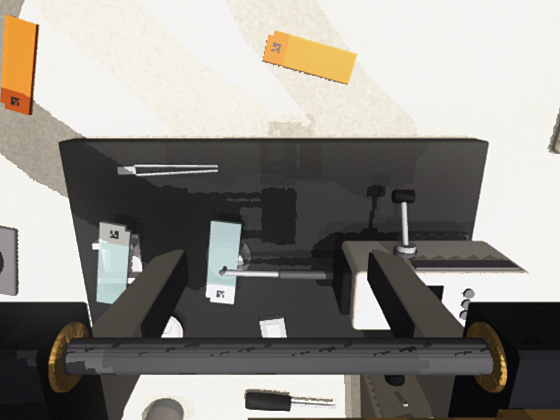

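Run:
```python
import cv2
a=cv2.imread('pics/c_w.png')
x=cv2.resize(a[180:320,190:280],None,fx=4,fy=4,interpolation=cv2.INTER_CUBIC)
y=cv2.resize(a[180:320,365:455],None,fx=4,fy=4,interpolation=cv2.INTER_CUBIC)
cv2.imwrite('pics/d.png',cv2.convertScaleAbs(cv2.hconcat([x,y]),alpha=1.,beta=25))
```

```text
(no output)
```

View pics/d.png

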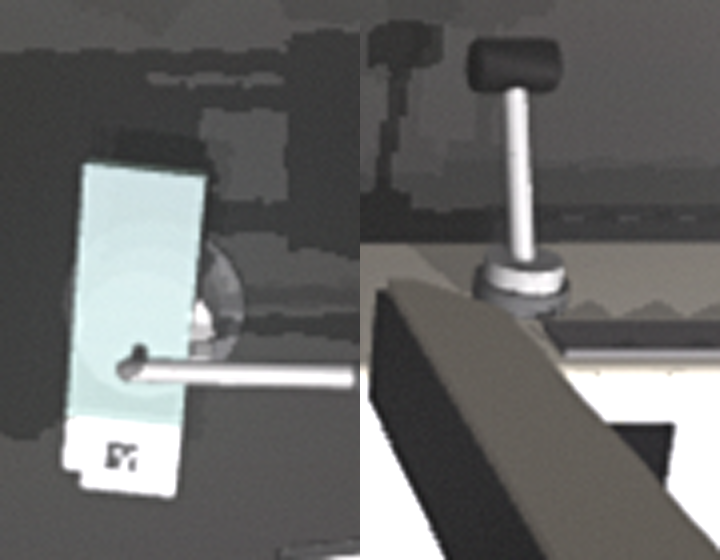

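Run:
```python
from h import *
np.set_printoptions(precision=4,suppress=True)
W=lambda u,v:(u/4+190,v/4+180)
k=W(515+340,66)
print('knob onz',onz('wrist',*k,.107),tri([ray('wrist',*k),ray('top',187/4.3+190,358/4.3+150)]))
a,b,c=[onz('wrist',*W(*q),.076) for q in [(83,163),(207,175),(177,497)]]
f=onz('wrist',*W(64,470),.076)
print(a,b,c,'w',np.linalg.norm(a-b),'l',np.linalg.norm(b-c))
d=(c-b)/np.linalg.norm(c-b);d2=(f-a)/np.linalg.norm(f-a);print('yaw',np.degrees(np.arctan2(d[1],d[0])),np.degrees(np.arctan2(d2[1],d2[0])),'centre',(a+c)/2)
print('tip',onz('wrist',*W(132,370),.08))
print('pivot flange',onz('wrist',*W(525+340,265),.13))
go([.468,.264,.107-.0188])
```

```text
knob onz [0.4658 0.2744 0.107 ] (array([0.4623, 0.2642, 0.128 ]), [np.float64(0.004217504246120932), np.float64(0.004217504246120892)])
[0.489  0.0571 0.076 ] [0.4955 0.0935 0.076 ] [0.6047 0.0726 0.076 ] w 0.03696660153552733 l 0.11117784400668276
yaw -10.805646300569359 -10.644978819494968 centre [0.5469 0.0648 0.076 ]
tip [0.5563 0.0643 0.08  ]
pivot flange [0.5136 0.2709 0.13  ]
t 2.6 tcp [0.4358 0.1401 0.3085] jaw 85.93 -> tx,ty,tz mm [-23.  125.1 220.8] turn None q [ 0.33  0.27 -0.94  2.03  0.27  0.96  0.76]
```

```bash
python3 -m pendant '[{"tx":-0.01,"ty":0.04,"tz":0.03,"turn":0,"grip":1},{"tx":-0.02,"ty":0.08,"tz":0.06,"turn":0,"grip":1},{"tx":-0.023,"ty":0.11,"tz":0.08,"turn":0,"grip":1},{"tx":-0.023,"ty":0.125,"tz":0.1,"turn":0,"grip":0.6},{"tx":-0.023,"ty":0.125,"tz":0.1,"turn":0,"grip":0.6},{"tx":-0.023,"ty":0.125,"tz":0.1,"turn":0,"grip":0.6},{"tx":-0.023,"ty":0.125,"tz":0.1,"turn":0,"grip":0.6}]'
python3 - <<'E'
from h import *
go([.468,.264,.107-.0188],85.6)
f=env.grab_frame('wrist');cv2.imwrite('pics/e_w.png',f[:,:,::-1])
go([.468,.264,.107-.0188],85.6)
E
```

```text
t: 3.3
tool_pos: [0.4726, 0.253, 0.2093]
orientation: [0.135, 3.138, -0.001]
ft_force: [-0.6, -0.6, -0.1]
gripper_width: 0.0654
t 3.3 tcp [0.4726 0.253  0.2093] jaw 85.07 -> tx,ty,tz mm [  5.6  10.6 121.1] turn -0.5260936490948609 q [-0.02  0.5  -0.82  2.01  0.48  0.84  0.37]
t 3.35 tcp [0.4728 0.253  0.2095] jaw 85.05 -> tx,ty,tz mm [  5.8  10.6 121.3] turn -0.54831280643441 q [-0.02  0.5  -0.82  2.01  0.49  0.84  0.37]
```

View pics/e_w.png

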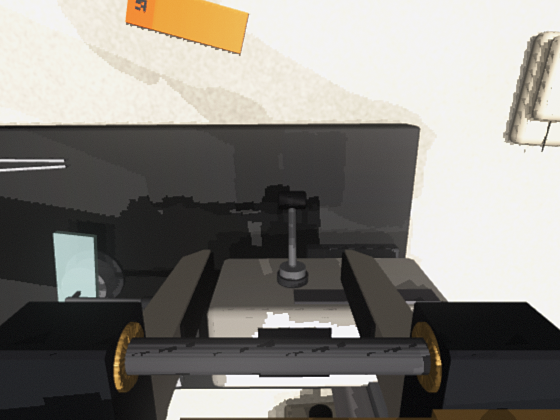

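Run:
```python
import cv2
a=cv2.imread('pics/e_w.png')
x=cv2.resize(a[170:300,240:350],None,fx=5,fy=4.6,interpolation=cv2.INTER_CUBIC)
cv2.imwrite('pics/f.png',cv2.convertScaleAbs(x,alpha=1.5,beta=35))
```

```text
(no output)
```

View pics/f.png

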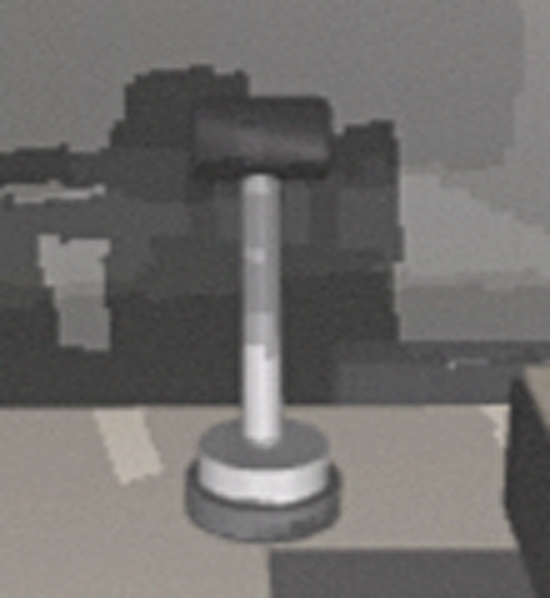

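Run:
```python
from h import *
np.set_printoptions(precision=4,suppress=True)
k=(262/5+240,139/4.6+170);print(k)
print('knob onz',onz('wrist',*k,.107),tri([ray('wrist',*k),ray('top',187/4.3+190,358/4.3+150)]))
for q in [(192,139),(330,139),(262,100),(262,178)]: print(onz('wrist',q[0]/5+240,q[1]/4.6+170,.107))
print('slide clear corners',onz('wrist',54,233,.076),onz('wrist',97,234.5,.076))
```

```text
(292.4, 200.2173913043478)
knob onz [0.4687 0.2647 0.107 ] (array([0.4679, 0.2642, 0.1087]), [np.float64(0.00045990402365929297), np.float64(0.0004599040236592919)])
[0.4677 0.2537 0.107 ]
[0.4696 0.2753 0.107 ]
[0.4618 0.2652 0.107 ]
[0.4757 0.2642 0.107 ]
slide clear corners [0.4902 0.0479 0.076 ] [0.495  0.0863 0.076 ]
```

Knob measured at (0.468, 0.264, 0.108) from two views agreeing to 0.5 mm. Its apparent length of 22 mm and diameter of 14 mm match the description. Now lowering over it.

```bash
python3 -m pendant '[{"tx":0.005,"ty":0.011,"tz":0.03,"turn":-0.5,"grip":0.5},{"tx":0.005,"ty":0.011,"tz":0.06,"turn":-0.5,"grip":0.5},{"tx":0.005,"ty":0.011,"tz":0.09,"turn":-0.5,"grip":0.5},{"tx":0.005,"ty":0.011,"tz":0.12,"turn":-0.5,"grip":0.5},{"tx":0.005,"ty":0.011,"tz":0.12,"turn":-0.5,"grip":0.5},{"tx":0.005,"ty":0.011,"tz":0.12,"turn":-0.5,"grip":0.5}]' 10
python3 - <<'E'
from h import *
go([.468,.264,.089],85.6)
f=env.grab_frame('wrist');cv2.imwrite('pics/g_w.png',f[:,:,::-1])
E
```

```text
t: 3.95
tool_pos: [0.4686, 0.265, 0.0896]
orientation: [0.121, 3.139, -0.0]
ft_force: [0.3, -0.8, -0.3]
gripper_width: 0.0463
t 3.95 tcp [0.4686 0.265  0.0896] jaw 85.6 -> tx,ty,tz mm [ 0.5 -1.1  0.6] turn 0.0024469749040463284 q [-0.17  0.65 -0.66  2.11  0.7   0.61  0.17]
```

View pics/g_w.png

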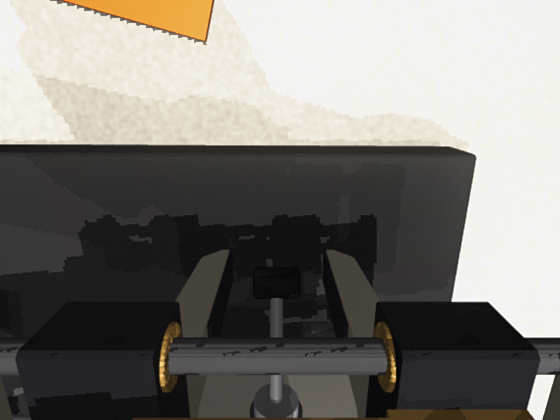

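The knob sits centred between the fingers at (277,283). Closing on its ends.

```bash
python3 -m pendant '[{"tx":0,"ty":0,"tz":0,"turn":0,"grip":0.15},{"tx":0,"ty":0,"tz":0,"turn":0,"grip":0.15},{"tx":0,"ty":0,"tz":0,"turn":0,"grip":0.15},{"tx":0,"ty":0,"tz":0,"turn":0,"grip":0.15},{"tx":0,"ty":0,"tz":0,"turn":0,"grip":0.15}]' 12; python3 -c "
import numpy as np
for k in (-25,-15,-5,5,15,25): print(k, (54*(np.cos(np.radians(k))-np.cos(np.radians(25)))).round(1),(54*(np.sin(np.radians(k))+np.sin(np.radians(25)))).round(1))"
```

```text
t: 4.5
tool_pos: [0.4685, 0.2647, 0.0891]
orientation: [0.12, 3.139, -0.002]
ft_force: [-0.2, -2.9, 6.7]
gripper_width: 0.0223
-25 0.0 0.0
-15 3.2 8.8
-5 4.9 18.1
5 4.9 27.5
15 3.2 36.8
25 0.0 45.6
```

```bash
python3 -m pendant '[{"tx":0.002,"ty":0,"tz":-0.006,"turn":0,"grip":0.15},{"tx":0.004,"ty":0,"tz":-0.012,"turn":0,"grip":0.15},{"tx":0.005,"ty":0,"tz":-0.018,"turn":0,"grip":0.15},{"tx":0.005,"ty":0,"tz":-0.024,"turn":0,"grip":0.15},{"tx":0.005,"ty":0,"tz":-0.03,"turn":0,"grip":0.15},{"tx":0.003,"ty":0,"tz":-0.036,"turn":0,"grip":0.15},{"tx":0.002,"ty":0,"tz":-0.041,"turn":0,"grip":0.15},{"tx":0,"ty":0,"tz":-0.046,"turn":0,"grip":0.15}]'; python3 -m pendant '[{"tx":0,"ty":0,"tz":0,"turn":0,"grip":0.15},{"tx":0,"ty":0,"tz":0,"turn":0,"grip":0.15},{"tx":0,"ty":0,"tz":0,"turn":0,"grip":0.15}]'
python3 - <<'E'
from h import *
go([.468,.264,.089],85.6)
for n in ('wrist','top'):
    f=env.grab_frame(n);cv2.imwrite(f'pics/i_{n}.png',f[:,:,::-1])
E
```

```text
t: 5.3
tool_pos: [0.4675, 0.2649, 0.1348]
orientation: [-0.119, -3.138, 0.002]
ft_force: [-3.2, -3.3, -2.6]
gripper_width: 0.0218
t: 5.6
tool_pos: [0.4677, 0.2648, 0.135]
orientation: [-0.119, -3.139, 0.002]
ft_force: [-4.4, -5.0, 2.3]
gripper_width: 0.0218
t 5.6 tcp [0.4677 0.2648 0.135 ] jaw 85.64 -> tx,ty,tz mm [-0.4 -0.8 46. ] turn 0.040709588851939316 q [-0.12  0.59 -0.73  2.07  0.61  0.7   0.25]
```

View pics/i_wrist.png

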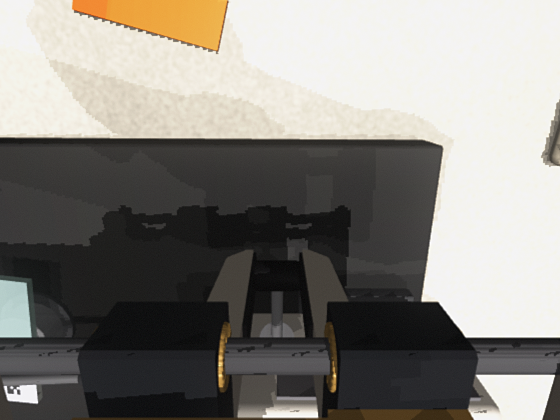

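The knob is held and has risen 46 mm, the full stroke. Releasing it and moving straight up.

```bash
python3 -m pendant '[{"tx":0,"ty":0,"tz":0,"turn":0,"grip":0.5},{"tx":0,"ty":0,"tz":0,"turn":0,"grip":0.5},{"tx":0,"ty":0,"tz":0,"turn":0,"grip":0.5},{"tx":0,"ty":0,"tz":-0.03,"turn":0,"grip":0.5},{"tx":0,"ty":0,"tz":-0.07,"turn":0,"grip":0.5},{"tx":0,"ty":0,"tz":-0.11,"turn":0,"grip":0.6},{"tx":0.01,"ty":-0.04,"tz":-0.13,"turn":0,"grip":0.7},{"tx":0.02,"ty":-0.08,"tz":-0.13,"turn":0,"grip":0.7}]'; python3 -m pendant '[{"tx":0.005,"ty":-0.04,"tz":0,"turn":2,"grip":0.7},{"tx":0.01,"ty":-0.08,"tz":0,"turn":4,"grip":0.7},{"tx":0.01,"ty":-0.12,"tz":0,"turn":5,"grip":0.7},{"tx":0.01,"ty":-0.12,"tz":0,"turn":5,"grip":0.7},{"tx":0.01,"ty":-0.12,"tz":0,"turn":5,"grip":0.7},{"tx":0.01,"ty":-0.12,"tz":0,"turn":5,"grip":0.7}]'
python3 - <<'E'
from h import *
go([.505,.0625,.06],79.3)
f=env.grab_frame('wrist');cv2.imwrite('pics/j.png',f[:,:,::-1])
go([.505,.0625,.06],79.3)
f=env.grab_frame('top');cv2.imwrite('pics/j_t.png',cv2.convertScaleAbs(cv2.resize(f[150:270,190:375,::-1],None,fx=4.3,fy=4.3,interpolation=cv2.INTER_CUBIC),alpha=1.3,beta=15))
E
```

```text
t: 6.5
tool_pos: [0.4432, 0.1887, 0.2674]
orientation: [0.116, 3.135, 0.005]
ft_force: [0.5, -0.8, -1.6]
gripper_width: 0.0635
t: 7.1
tool_pos: [0.4236, 0.0695, 0.265]
orientation: [0.254, 3.13, 0.002]
ft_force: [-0.5, -0.3, 0.8]
gripper_width: 0.065
t 7.1 tcp [0.4236 0.0695 0.265 ] jaw 80.72 -> tx,ty,tz mm [-81.2   5.9 205.1] turn 1.4206557889493183 q [ 0.45  0.28 -0.91  2.15  0.3   0.84  0.77]
t 7.15 tcp [0.4235 0.0698 0.2649] jaw 80.77 -> tx,ty,tz mm [-81.5   5.7 204.9] turn 1.4663127697010623 q [ 0.45  0.28 -0.91  2.15  0.3   0.84  0.77]
```

View pics/j.png

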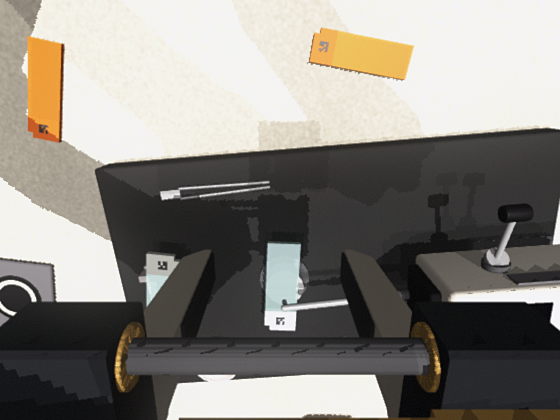

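View pics/j_t.png

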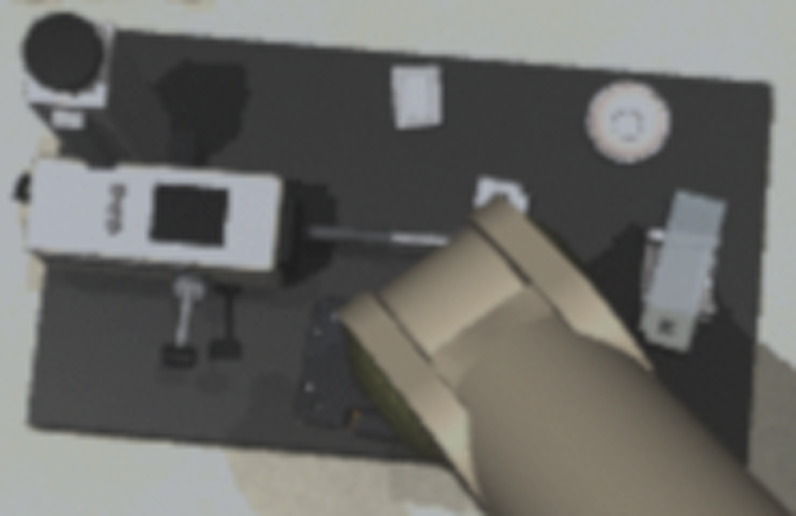

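Run:
```python
from h import *
np.set_printoptions(precision=4,suppress=True)
print('knob',tri([ray('wrist',516,212.5),ray('top',180/4.3+190,355/4.3+150)]),'jaw90' )
a=cv2.imread('pics/j.png')
x=cv2.resize(a[225:345,240:400],None,fx=4.8,fy=4.8,interpolation=cv2.INTER_CUBIC)
cv2.imwrite('pics/k.png',cv2.convertScaleAbs(x,alpha=1,beta=25))
```

```text
knob (array([0.4645, 0.2635, 0.1505]), [np.float64(0.0005084878146665057), np.float64(0.0005084878146664082)]) jaw90
```

View pics/k.png

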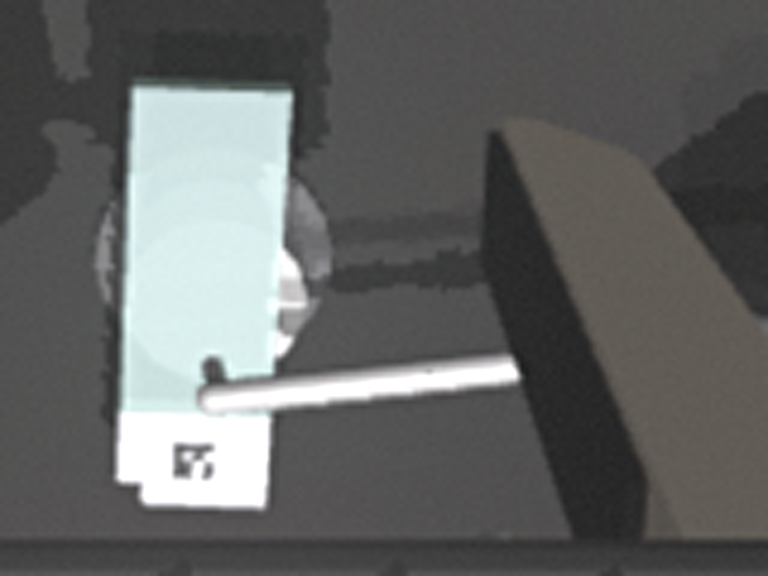

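Run:
```python
from h import *
np.set_printoptions(precision=4,suppress=True)
W=lambda q:onz('wrist',q[0]/4.8+240,q[1]/4.8+225,.076)
a,b,c,f=[W(q) for q in [(131,87),(293,91),(266,507),(117,480)]]
l=np.linalg.norm
print(a,b,c,f,'w',l(a-b),'l',l(b-c))
ang=lambda d:np.degrees(np.arctan2(d[1],d[0]))
print('yaw',ang(c-b),ang(f-a),ang(b-a)-90,'centre',(a+c)/2,'clear mid',(a+b)/2)
print('tip bottom', W((212,362)))
```

```text
[0.4896 0.0476 0.076 ] [0.4964 0.0835 0.076 ] [0.6049 0.0614 0.076 ] [0.5914 0.0267 0.076 ] w 0.036546316640158685 l 0.11073520489184606
yaw -11.514273516735104 -11.611434962772407 -10.789255328173255 centre [0.5472 0.0545 0.076 ] clear mid [0.493  0.0656 0.076 ]
tip bottom [0.5626 0.0546 0.076 ]
```

```bash
python3 -m pendant '[{"tx":-0.04,"ty":0.003,"tz":0.03,"turn":2.2,"grip":0.7},{"tx":-0.0815,"ty":0.006,"tz":0.06,"turn":2.2,"grip":0.7},{"tx":-0.0815,"ty":0.006,"tz":0.1,"turn":2.2,"grip":0.7},{"tx":-0.0815,"ty":0.006,"tz":0.14,"turn":2.2,"grip":0.7},{"tx":-0.0815,"ty":0.006,"tz":0.16,"turn":2.2,"grip":0.7},{"tx":-0.0815,"ty":0.006,"tz":0.16,"turn":2.2,"grip":0.7},{"tx":-0.0815,"ty":0.006,"tz":0.16,"turn":2.2,"grip":0.7}]' 30
python3 - <<'E'
from h import *
go([.505,.0631,.055],78.6)
f=env.grab_frame('wrist');cv2.imwrite('pics/l.png',f[:,:,::-1])
E
```

```text
t: 7.9
tool_pos: [0.5046, 0.0623, 0.1048]
orientation: [-0.313, -3.125, -0.001]
ft_force: [-0.2, 0.2, 0.2]
gripper_width: 0.0651
t 7.9 tcp [0.5046 0.0623 0.1048] jaw 78.56 -> tx,ty,tz mm [-0.3  0.8 49.8] turn -0.03867877504541184 q [ 0.22  0.59 -0.65  2.16  0.65  0.59  0.46]
```

View pics/l.png

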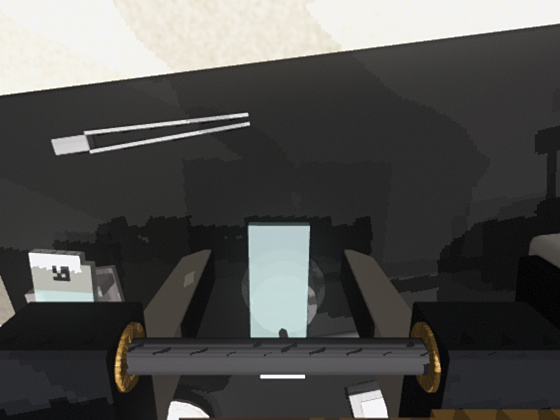

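The slide (249–310 px, top edge at row 224) is centred and square between the fingers. Going down and gripping the clear end.

```bash
python3 -m pendant '[{"tx":0,"ty":0.001,"tz":0.025,"turn":0,"grip":0.7},{"tx":0,"ty":0.001,"tz":0.05,"turn":0,"grip":0.7},{"tx":0,"ty":0.001,"tz":0.05,"turn":0,"grip":0.6},{"tx":0,"ty":0.001,"tz":0.05,"turn":0,"grip":0.5},{"tx":0,"ty":0.001,"tz":0.05,"turn":0,"grip":0.3},{"tx":0,"ty":0.001,"tz":0.05,"turn":0,"grip":0.3},{"tx":0,"ty":0.001,"tz":0.05,"turn":0,"grip":0.3},{"tx":0,"ty":0.001,"tz":0.05,"turn":0,"grip":0.3}]' 30
python3 - <<'E'
from h import *
go([.505,.0631,.055],78.6)
f=env.grab_frame('wrist');cv2.imwrite('pics/m.png',f[:,:,::-1])
E
```

```text
t: 8.75
tool_pos: [0.5053, 0.0619, 0.0553]
orientation: [0.317, 3.124, 0.0]
ft_force: [0.1, -0.7, 3.2]
gripper_width: 0.0356
t 8.75 tcp [0.5053 0.0619 0.0553] jaw 78.42 -> tx,ty,tz mm [0.5 1.1 0.3] turn -0.17903986138077244 q [ 0.15  0.66 -0.55  2.2   0.77  0.48  0.36]
```

View pics/m.png

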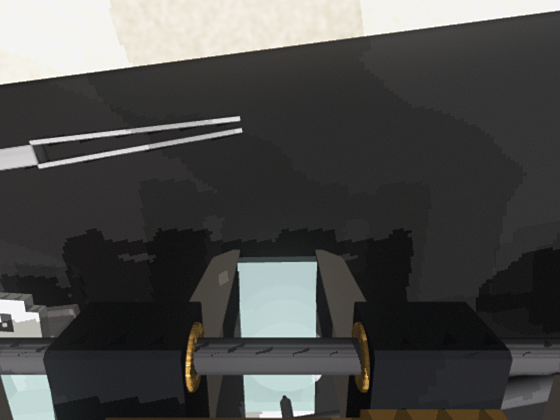

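```bash
python3 -m pendant '[{"tx":0,"ty":0,"tz":-0.004,"turn":0,"grip":0.3},{"tx":0,"ty":0,"tz":-0.007,"turn":0,"grip":0.3},{"tx":0,"ty":0,"tz":-0.007,"turn":0,"grip":0.3},{"tx":0.015,"ty":0,"tz":-0.007,"turn":0,"grip":0.3},{"tx":0.03,"ty":-0.01,"tz":-0.007,"turn":0,"grip":0.3},{"tx":0.045,"ty":-0.025,"tz":-0.007,"turn":0,"grip":0.3},{"tx":0.055,"ty":-0.045,"tz":-0.007,"turn":0,"grip":0.3},{"tx":0.055,"ty":-0.06,"tz":-0.007,"turn":0,"grip":0.3}]'
python3 - <<'E'
from h import *
go([.505,.0631,.055],78.6)
for n in ('wrist','scene'):
    f=env.grab_frame(n);cv2.imwrite(f'pics/n_{n}.png',f[:,:,::-1])
E
```

```text
t: 9.6
tool_pos: [0.4367, 0.0134, 0.0616]
orientation: [-0.314, -3.124, 0.002]
ft_force: [0.8, -0.4, -0.9]
gripper_width: 0.0354
t 9.6 tcp [0.4367 0.0134 0.0616] jaw 78.51 -> tx,ty,tz mm [-57.   62.4   6.4] turn -0.08982403311298981 q [ 0.2   0.59 -0.51  2.35  0.83  0.37  0.34]
```

View pics/n_wrist.png

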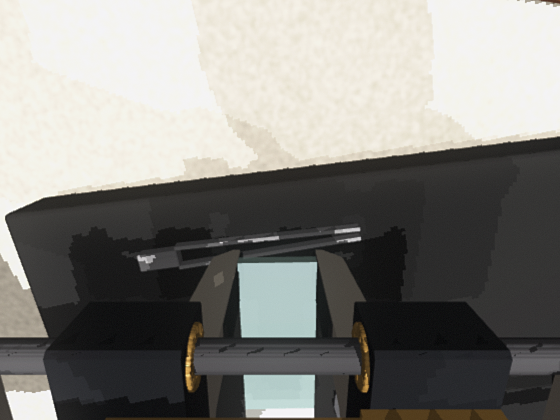

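View pics/n_scene.png

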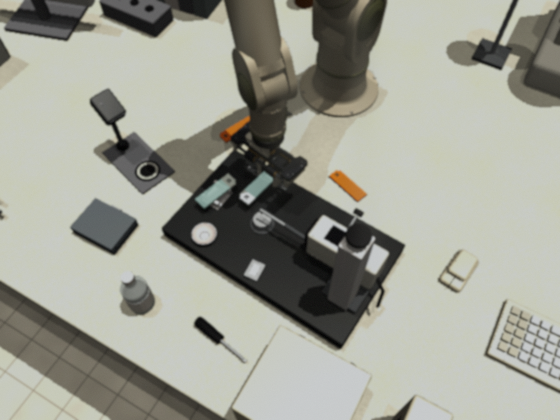

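```bash
python3 -m pendant '[{"tx":0,"ty":0,"tz":-0.02,"turn":0,"grip":0.3},{"tx":0,"ty":0,"tz":-0.05,"turn":0,"grip":0.3},{"tx":0,"ty":0,"tz":-0.08,"turn":0,"grip":0.3},{"tx":0,"ty":0,"tz":-0.11,"turn":0,"grip":0.3},{"tx":0,"ty":0,"tz":-0.14,"turn":0,"grip":0.3},{"tx":0,"ty":0,"tz":-0.17,"turn":0,"grip":0.3},{"tx":0,"ty":0,"tz":-0.19,"turn":0,"grip":0.3},{"tx":0,"ty":0,"tz":-0.19,"turn":0,"grip":0.3}]' 30
python3 - <<'E'
from h import *
go([.567,-.227,.25],-17.1)
E
```

```text
t: 10.5
tool_pos: [0.4404, 0.0152, 0.254]
orientation: [0.316, 3.121, 0.001]
ft_force: [-0.8, 0.2, -1.1]
gripper_width: 0.0351
t 10.5 tcp [0.4404 0.0152 0.254 ] jaw 78.43 -> tx,ty,tz mm [-172.6 -211.9    4.5] turn 95.534620888214 q [ 0.56  0.31 -0.9   2.14  0.34  0.82  0.81]
```

```bash
python3 -m pendant '[{"tx":-0.015,"ty":-0.018,"tz":0,"turn":7,"grip":0.3},{"tx":-0.03,"ty":-0.035,"tz":0,"turn":14,"grip":0.3},{"tx":-0.045,"ty":-0.055,"tz":0,"turn":21,"grip":0.3},{"tx":-0.06,"ty":-0.075,"tz":0,"turn":28,"grip":0.3},{"tx":-0.075,"ty":-0.09,"tz":0,"turn":35,"grip":0.3},{"tx":-0.09,"ty":-0.11,"tz":0,"turn":42,"grip":0.3},{"tx":-0.1,"ty":-0.125,"tz":0,"turn":49,"grip":0.3},{"tx":-0.115,"ty":-0.14,"tz":0,"turn":56,"grip":0.3}]'
python3 - <<'E'
from h import *
go([.567,-.227,.25],-17.1)
E
```

```text
t: 11.3
tool_pos: [0.5233, -0.1462, 0.2504]
orientation: [-1.752, -2.606, 0.001]
ft_force: [0.4, -0.1, -1.1]
gripper_width: 0.0356
t 11.3 tcp [ 0.5233 -0.1462  0.2504] jaw 22.17 -> tx,ty,tz mm [-91.3  10.    0.3] turn 39.26936180306268 q [ 0.59  0.39 -0.57  1.95  0.27  0.87  0.26]
```

```bash
python3 -m pendant '[{"tx":-0.015,"ty":0.002,"tz":0,"turn":7,"grip":0.3},{"tx":-0.03,"ty":0.003,"tz":0,"turn":14,"grip":0.3},{"tx":-0.045,"ty":0.005,"tz":0,"turn":21,"grip":0.3},{"tx":-0.06,"ty":0.006,"tz":0,"turn":28,"grip":0.3},{"tx":-0.075,"ty":0.008,"tz":0,"turn":34,"grip":0.3},{"tx":-0.09,"ty":0.01,"tz":0,"turn":39.3,"grip":0.3},{"tx":-0.091,"ty":0.01,"tz":0,"turn":39.3,"grip":0.3},{"tx":-0.091,"ty":0.01,"tz":0,"turn":39.3,"grip":0.3}]'
python3 - <<'E'
from h import *
np.set_printoptions(precision=4,suppress=True)
go([.567,-.227,.101],-17.1)
for n in ('wrist','scene','top'):
    f=env.grab_frame(n);cv2.imwrite(f'pics/o_{n}.png',f[:,:,::-1])
E
```

```text
t: 12.1
tool_pos: [0.5672, -0.2255, 0.2505]
orientation: [-2.519, -1.875, 0.001]
ft_force: [-1.3, 0.2, -1.2]
gripper_width: 0.0352
t 12.1 tcp [ 0.5672 -0.2255  0.2505] jaw -16.68 -> tx,ty,tz mm [ -1.5   0.5 149.5] turn 0.4199049286794434 q [ 0.54  0.45 -0.37  1.82  0.2   0.91 -0.21]
```

View pics/o_wrist.png

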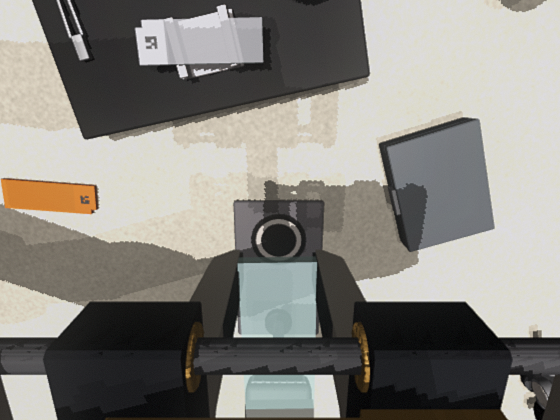

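View pics/o_scene.png

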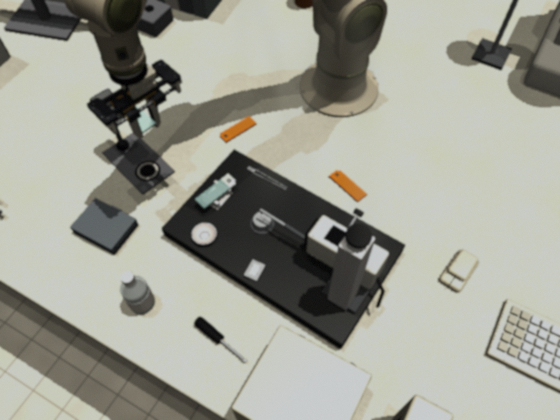

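View pics/o_top.png

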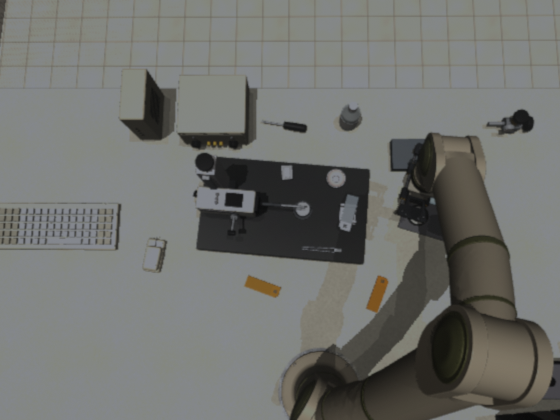

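Run:
```python
from h import *
np.set_printoptions(precision=4,suppress=True)
print(onz('wrist',278.5,239.5,.008))
a=cv2.imread('pics/o_wrist.png');x=cv2.resize(a[190:300,200:360],None,fx=4.8,fy=4.8);cv2.imwrite('pics/p.png',x)
```

```text
[ 0.5427 -0.3103  0.008 ]
```

View pics/p.png

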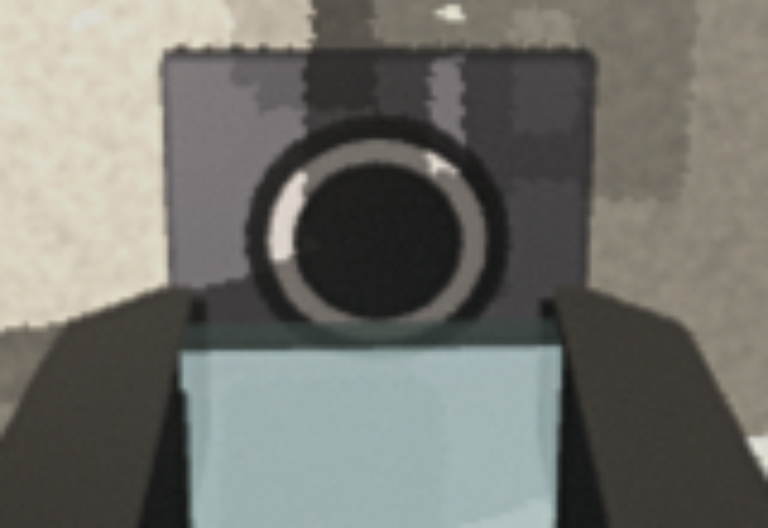

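Run:
```python
from h import *
np.set_printoptions(precision=4,suppress=True)
o,p,R=st()
e1=onz('wrist',200+180/4.8,262.5,p[2]+.0207);e2=onz('wrist',200+562/4.8,262,p[2]+.0207)
print(R.T@(e1-p),R.T@(e2-p),np.linalg.norm(e1-e2))
m=(e1+e2)/2; s=-R[:,0]; lab=m+s*.0975; print('label est',lab,'slide dir',np.degrees(np.arctan2(s[1],s[0])))
t=p+np.array([.5425,-.310,0])-lab; t[2]=.101; go(t,-17.1)
```

```text
[ 0.0115 -0.0183 -0.0207] [ 0.0118  0.0177 -0.0207] 0.035933013461449725
label est [ 0.5421 -0.3074  0.272 ] slide dir -106.7036302380203
t 12.25 tcp [ 0.5671 -0.2253  0.2513] jaw -16.7 -> tx,ty,tz mm [ -2.4   1.2 150.3] turn 0.39638002114355686 q [ 0.54  0.45 -0.37  1.82  0.2   0.91 -0.21]
```

```bash
python3 -m pendant '[{"tx":-0.002,"ty":0.001,"tz":0.03,"turn":0.4,"grip":0.3},{"tx":-0.002,"ty":0.001,"tz":0.06,"turn":0.4,"grip":0.3},{"tx":-0.002,"ty":0.001,"tz":0.085,"turn":0.4,"grip":0.3},{"tx":-0.002,"ty":0.001,"tz":0.11,"turn":0.4,"grip":0.3},{"tx":-0.002,"ty":0.001,"tz":0.13,"turn":0.4,"grip":0.3},{"tx":-0.002,"ty":0.001,"tz":0.145,"turn":0.4,"grip":0.3},{"tx":-0.002,"ty":0.001,"tz":0.15,"turn":0.4,"grip":0.3},{"tx":-0.002,"ty":0.001,"tz":0.15,"turn":0.4,"grip":0.3}]'; python3 -m pendant '[{"tx":0,"ty":0,"tz":0,"turn":0,"grip":0.3},{"tx":0,"ty":0,"tz":0,"turn":0,"grip":0.3},{"tx":0,"ty":0,"tz":0,"turn":0,"grip":0.3},{"tx":0,"ty":0,"tz":0,"turn":0,"grip":0.3}]'
python3 - <<'E'
from h import *
np.set_printoptions(precision=4,suppress=True)
o,p,R=st()
go([.5674,-.2277,.101],-17.1)
for n in ('wrist','scene','top'):
    f=env.grab_frame(n);cv2.imwrite(f'pics/q_{n}.png',f[:,:,::-1])
f=cv2.imread('pics/q_scene.png');cv2.imwrite('pics/q_s2.png',cv2.resize(f[80:220,60:250],None,fx=4,fy=4,interpolation=cv2.INTER_CUBIC))
f=cv2.imread('pics/q_top.png');cv2.imwrite('pics/q_t2.png',cv2.convertScaleAbs(cv2.resize(f[150:260,360:480],None,fx=5,fy=5,interpolation=cv2.INTER_CUBIC),alpha=1.6,beta=20))
E
```

```text
t: 13.05
tool_pos: [0.5676, -0.2283, 0.1013]
orientation: [-2.528, -1.863, 0.001]
ft_force: [0.0, 0.2, 0.7]
gripper_width: 0.0352
t: 13.45
tool_pos: [0.5679, -0.2287, 0.1021]
orientation: [2.529, 1.863, 0.001]
ft_force: [-0.5, 0.2, -0.1]
gripper_width: 0.0357
t 13.45 tcp [ 0.5679 -0.2287  0.1021] jaw -17.26 -> tx,ty,tz mm [ 0.8 -0.8  1.1] turn -0.16094664495614097 q [ 0.49  0.63 -0.3   1.95  0.3   0.61 -0.31]
```

View pics/q_wrist.png

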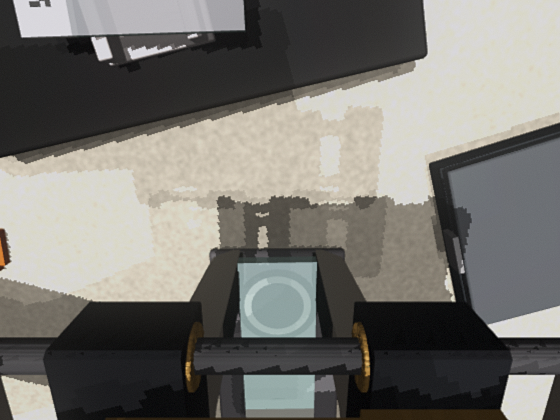

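View pics/q_s2.png

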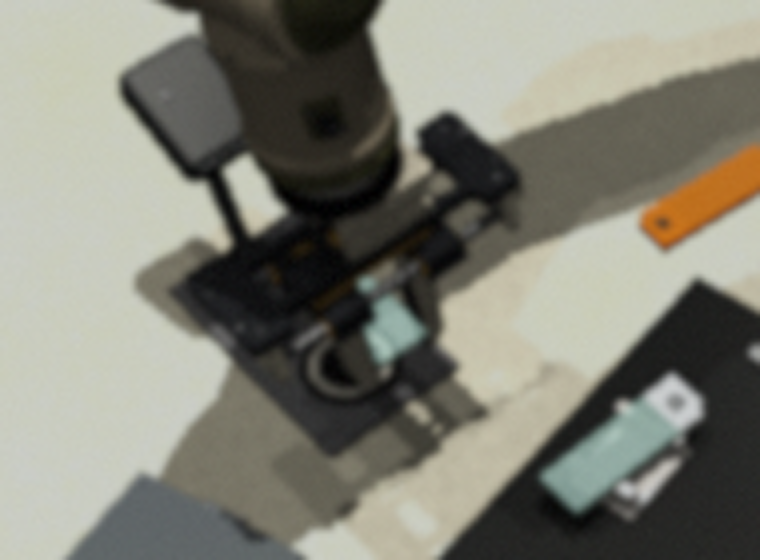

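View pics/q_t2.png

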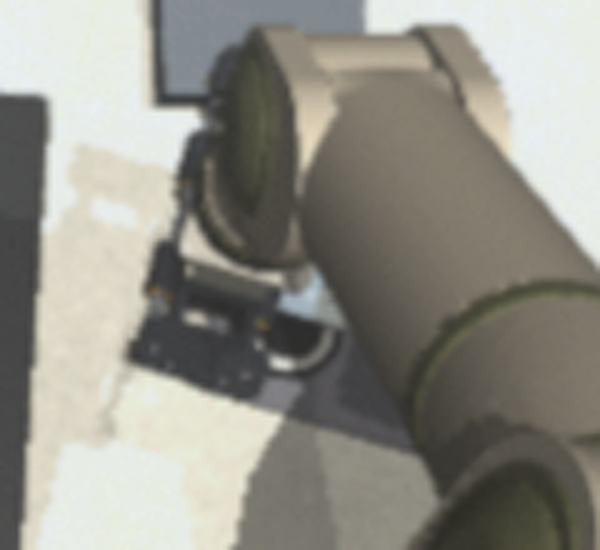

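Run:
```python
from h import *
a=cv2.imread('pics/a_scene.png');q=cv2.imread('pics/q_scene.png')
x=[cv2.resize(i[145:270,180:375],None,fx=4,fy=2.3,interpolation=cv2.INTER_CUBIC) for i in (a,q)]
cv2.imwrite('pics/r.png',cv2.vconcat(x))
i=cv2.imread('pics/q_wrist.png')
cv2.imwrite('pics/s.png',cv2.resize(i[240:418,200:360],None,fx=4,fy=3.3,interpolation=cv2.INTER_CUBIC))
```

```text
(no output)
```

View pics/r.png

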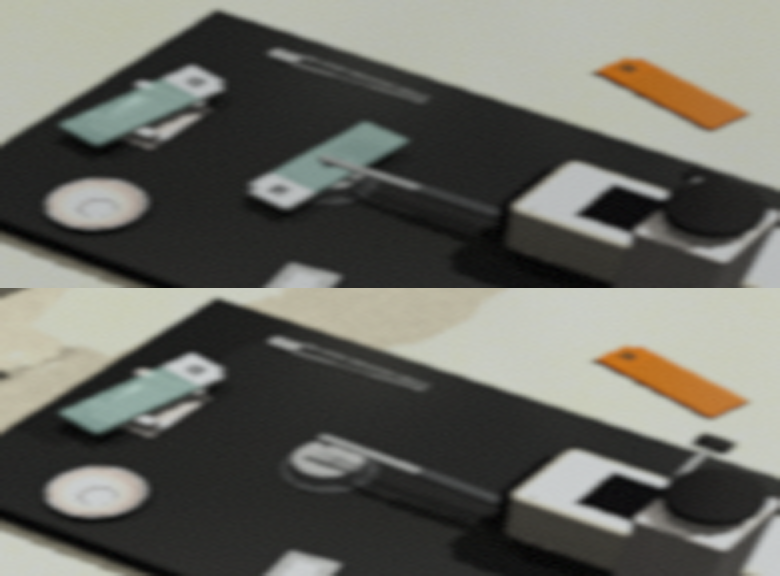

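View pics/s.png

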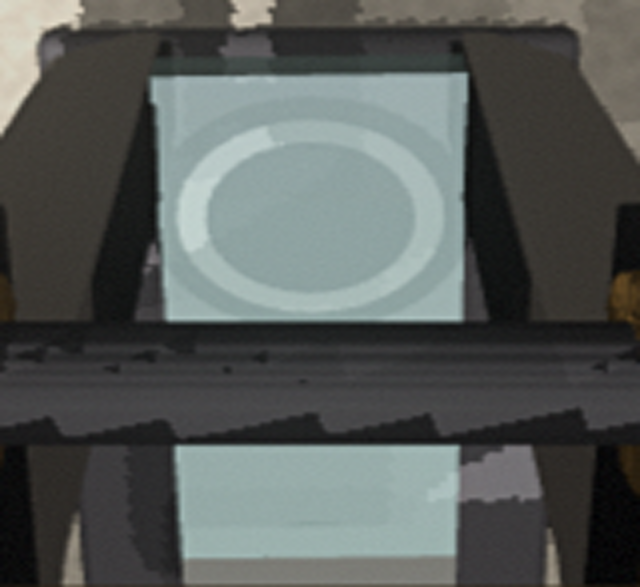

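The lever and stylus are up, and the waiting slide, tweezers and dish have not moved. The frosted boundary shows at about row 409 of the wrist image, so I can use it to check that the slide is level.

Run:
```python
from h import *
np.set_printoptions(precision=4,suppress=True)
o,p,R=st(); z=p[2]+.0207
c=[onz('wrist',200+u/4,240+74/3.3,z) for u in (152,468)]; f=[onz('wrist',200+u/4,240+557/3.3,z) for u in (183,455)]
l=np.linalg.norm; print('width clear',l(c[0]-c[1]),'width at frost',l(f[0]-f[1]),'len (exp .085)',l(sum(c)/2-sum(f)/2))
m=sum(f)/2; s=(m-sum(c)/2);s/=l(s);print('dir',np.degrees(np.arctan2(s[1],s[0])),'label',m+s*.0125,p,o['ft_force'],o['gripper_width'],o['qd'])
```

```text
width clear 0.035680401570354243 width at frost 0.03559603837038212 len (exp .085) 0.08457815268202375
dir -106.48281461874363 label [ 0.5435 -0.3106  0.1225] [ 0.5678 -0.2287  0.1018] [-0.0039  0.5293 -0.6052] 0.03579222833886042 [-0.0006  0.0025  0.0021  0.0013  0.0011  0.0002 -0.0004]
```

The slide is level: its apparent widths are 35.7 and 35.6 mm, and the length to the frost line is 84.6 mm against 85. The label is about 1 mm from the target and the arm is at rest. Handing in.

```bash
python3 -c "
from workcell import env
print(env.sign_off())"
```

```text
the job is handed in; nothing more can be done
None
```

I raised the lift lever and took the measured slide out by its clear end under the raised stylus. The job was handed in at about 13.6 s, with the slide held at the reader. `sign_off` gave no verdict.

**Last checks:**
- **Lever:** it went through its full stroke while I held the knob, a 46 mm rise. Two camera views after release gave a 42 mm rise, about 0.83 rad. Those disagree by 4 mm, but both are above 0.75 rad. The final picture shows the lever and stylus still up.
- **Label position:** estimated at (0.5435, -0.3106, 0.1225), about 1 mm sideways from the target's centre and about 12 cm above the bench. The code itself was hidden by the gripper, so I worked this out from the clear edge and the frost line.
- **Aim and level:** the slide points at the reader to within about 1°. It looks level, with 84.6 mm measured to the frost line against 85 mm expected, and equal widths at both ends.
- **Hold:** the opening is 35.8 mm at a 30 N grip, about 85 mm from the label, and the slide was at rest.
- **Other objects:** the waiting slide, tweezers and dish look the same in the before and after pictures. I did not compare the mouse and slide box closely. I measured no contact force on the stylus, but every move was planned clear of it.

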